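# Lay the second course of chilling stones in brick bond

## Robot

A 6-joint arm with a two-finger parallel gripper is mounted at the origin on the work surface. World frame = base frame: x ahead of the robot, y to its left, z up, the work surface at z = 0. Lengths are in m, angles in rad, forces in N, time in s.
With the tool pointing down it reaches from about 0.325 to 0.775 m from the base axis. Payload 9.3 kg.
Tool frame: the origin (TCP) lies between the finger pads; the fingertips stand 22 mm ahead of it and the grasp point (between the pads) lies 3 mm ahead of it; z points along the fingers, y is the direction in which the jaws open and shut (so a half turn about z gives the same grasp; the last joint's range is limited). The gripper opens to 85 mm and grips with 20 to 120 N. Pads are 22 mm wide; open, the fingers measure 114 mm over their backs; the gripper's body (76 mm by 85 mm) begins 54 mm behind the grasp point. The pads swing forward as they close: fully open they stand 13 mm farther back than shut.
Start: joints at [-0.153, 0.259, 0.021, 1.334, 0, 1.418], TCP at [0.55, -0, 0.253] pointing down, gripper open.
Joint ranges: [-3.04, 3.04], [-0.91, 1.82], [-1.04, 1.36], [-1.92, 1.95], [-1.52, 1.45], [-3.14, 3.14]. Speed limits (rad/s): [2.22, 2.22, 2.79, 3.14, 3.14, 3.14].

## Interface

Orientations are given as [roll, pitch, yaw] about the fixed x, y, z axes, in that order (R = Rz(yaw) Ry(pitch) Rx(roll)).
In Python, from workcell import env gives the robot as it stands.
- The arm moves only by the tool jog_arm, never from a script. Its argument "series" is a list of rows, each a list of 7 numbers: the opening, from 0 (shut) to 1 (fully open), then the shift along the tool's x, y, z in mm, then the turn, a rotation vector about the tool's x, y, z in rad. A call has 1 to 20 rows; each row is the pose to reach, as a shift and turn from the pose commanded when the call began, along the tool's axes at that moment; what a row does not reach only later rows make up. A row lasts 1/12 s, in which the tool goes at most 41.7 mm and 7.16 degrees, less where a joint would pass 70% of its speed; a pose out of reach is approached as far as the arm can. A call with a gripper value outside its range is refused whole. The fingers move at their own pace and stop on an object; "newtons" is the grip in N (left out, the last holds). Time passes only in rows, so rows that repeat a pose let the fingers close. It gives the time, the measured TCP pose, the force and the opening at its end, in the units of the state.
- env.get_obs(): the state, without advancing time (a new reading comes with each control period).
- env.grab_frame(name): name is "scene" or "side" or "wrist"; returns a dict with "image" (420x560x3 uint8, red, green, blue), "vertical_fov" (degrees; the focal length in pixels is half the picture's height over the tangent of half this angle, whatever the lens; pixels are square), "cx", "cy" (the principal point, pixels), "cam_to_world" (4x4, takes a point from camera to world coordinates). Camera axes: x right, y up, looking along -z (the intrinsics and any distortion apply to the point x, -y, -z); pixel columns grow to the right and rows downward; lengths in m; the calibration is good to about 2 mm. A picture is of the moment at which its call begins. There is no depth.
- env.sign_off(): hands the job in, once; it reports no verdict.
Trained networks look in a picture, given as the dict that the camera call returned (one of the last four; its "shot" number tells which), for a name from the list of things; names that differ only in an ending like _2 or _b are one class to them, and where a whole thing is asked for, a point or a joint stands for the part that bears it (a point fixed in the world has none). Each returns a list of dicts, best first, with "score" (0 to 1); they miss things now and then, are a little off and sometimes report something else, mostly with a low value. They report only what shows in the picture. A call takes as long as a camera call. They do not tell look-alikes from the thing itself.
- env.spot_in(picture, target): "position" ([x, y, z] in m, in world coordinates, good to about 4 mm: the middle of the surface that is visible of it).
- env.cut_out(picture, target): "pixels" (420x560 bool, what is visible of it).
The state is a dict: "time_s": time; "q": joint angles; "qd": joint speeds; "joint_efforts": joint torques, N m; "position": TCP position; "eef_rot": TCP orientation; "force": force on the tool from outside, world axes, zero at the start; "ft_torque": the same for the moment, N m; "width": finger opening in m.
Only numpy, scipy, OpenCV 4.12 (cv2) and the standard library are available. Lean on these libraries where they do the work, as an engineer would, in place of code of your own. Each camera call takes 0.05 s, during which the arm holds its last target. There are 200 camera calls.

## Task

The soapstone chilling stones are put away on their walnut stand like a little brick wall, and the second course has only its first half-length stone so far. Finish that course: lay the loose full-length stone flat on top with its middle over the joint between the two stones below, and lay the loose half-length stone flat at the bare end, so that both follow the line of the wall and the course matches the one below in length. Leave the soapstone cube where it is on the tray.

Things in the scene. Friction and masses are not known exactly. Their poses are not given: they have to be found in the camera images.
- stand: Fixed walnut board 170 (x) x 70 x 18 mm; origin under its centre, z up. On it a soapstone wall along x, 40 mm wide, centred on y=0: course 1, two 66 mm stones at x=-36, +36 (6 mm joint at x=0), top at z=42; course 2, a 30 mm stone fixed at x=-54, top at z=66. Bare places in course 2: full-length stone at x=0, half-length at x=+54 (ends flush, joints 6 mm); middle of a laid stone at z=54.
- brick_mid (a point): Middle (half-way up) of the loose full-length stone, a grey soapstone block 66 mm (its x) by 40 mm (its y) by 24 mm high, 0.12 to 0.24 kg, lying flat on the round black granite tray (12 mm thick). Its x axis runs along its length. Laid, its length runs along the wall.
- half_mid (a point): Middle (half-way up) of the loose half-length stone, a grey soapstone block 30 mm (its x) by 40 mm (its y) by 24 mm high, 0.06 to 0.11 kg, lying flat on the granite tray. Laid, its 30 mm side runs along the wall and its 40 mm side across it, like the half-length stone at the other end.
- cube_mid (a point): Middle of a soapstone cube, 40 mm each way, also on the granite tray: not part of the wall, leave it. Glass tumbler (88 mm high) and steel julep cup (95 mm) stand on the tray's half to the robot's left, their middles at least 120 mm from any stone's middle; a wooden muddler lies on the cart top beyond the stand.
Things that resemble listed ones, but are neither listed nor needed, are in the scene too. Leave any blue or yellow look-alike of the part that bears brick_mid alone.

How it is judged:
By the outcome, as a careful person would: the job done as asked, in the order asked, and still so for the second after the job is handed in, with the robot touching nothing.
It also fails if it takes over 51 s, if anything falls off the work surface, if the arm or the gripper's body presses on something with over 40 N, if the wrist force passes 120 N, or if a joint passes its speed limit or range.

## Working session

There is one attempt and no reset: what is moved stays moved. The work goes in short steps, Python scripts to look and compute and a tool call to move; the robot and the scene stay as the last step left them, time stands still between calls to the robot, and variables do not carry over. Pictures are saved under pics/ and viewed, about 8 in all and at most 12, crops included, and the job is handed in when it is done.

Besides the shell and the picture viewer there is one more tool, called after "Call:" as a command line: name --pt "numbers of a row" for each row, then --argument value for the rest. jog_arm: Moves the arm, as the interface text tells. Its arguments: {"type":"object","properties":{"series":{"type":"array","items":{"type":"array","items":{"type":"number"}}},"newtons":{"type":"number"}},"required":["series"]}

```bash
mkdir -p pics; ls; cat > h.py <<'E'
from workcell import env
import numpy as np, cv2
def grab(n,save=None):
    f=env.grab_frame(n)
    if save: cv2.imwrite('pics/'+save,cv2.cvtColor(f['image'],cv2.COLOR_RGB2BGR))
    return f
E
python3 - <<'E'
from h import *
fs={}
for n in ['scene','side','wrist']:
    f=grab(n); fs[n]=f
    print(n,[k for k in f],f['vertical_fov'],f['cx'],f['cy'],{k:f[k] for k in f if k not in('image','cam_to_world')})
    print(np.round(f['cam_to_world'],3).tolist())
    for t in ['stand','brick_mid','half_mid','cube_mid']:
        print(t,[(np.round(d['position'],3).tolist(),round(d['score'],2)) for d in env.spot_in(f,t)])
a=np.hstack([fs['scene']['image'],fs['side']['image']])
cv2.imwrite('pics/a.png',cv2.cvtColor(cv2.resize(np.vstack([a,np.hstack([fs['wrist']['image'],0*fs['wrist']['image']])]),(800,600)),cv2.COLOR_RGB2BGR))
print(env.get_obs())
E
```

```text
pics
scene ['image', 'vertical_fov', 'cx', 'cy', 'cam_to_world', 'shot'] 51.23244507302722 282.9485386958507 213.59137612372743 {'vertical_fov': 51.23244507302722, 'cx': 282.9485386958507, 'cy': 213.59137612372743, 'shot': 1}
[[0.819, -0.478, 0.318, 0.86], [0.574, 0.678, -0.46, -0.398], [0.005, 0.559, 0.829, 0.734], [0.0, 0.0, 0.0, 1.0]]
stand [([0.566, -0.219, 0.033], 0.79)]
brick_mid [([0.575, 0.114, 0.033], 0.82), ([0.852, 0.034, 0.024], 0.82), ([0.368, -0.086, 0.024], 0.7), ([0.834, 0.182, 0.025], 0.62)]
half_mid [([0.437, 0.177, 0.031], 0.75)]
cube_mid [([0.653, 0.22, 0.053], 0.79)]
side ['image', 'vertical_fov', 'cx', 'cy', 'cam_to_world', 'shot'] 56.93086949930135 284.2841102232878 209.186367673221 {'vertical_fov': 56.93086949930135, 'cx': 284.2841102232878, 'cy': 209.186367673221, 'shot': 2}
[[0.662, 0.442, -0.605, 0.153], [-0.749, 0.371, -0.549, -0.42], [-0.018, 0.817, 0.576, 0.515], [0.0, 0.0, 0.0, 1.0]]
stand []
brick_mid [([0.558, 0.111, 0.033], 0.9), ([0.843, 0.033, 0.023], 0.56), ([0.82, 0.182, 0.016], 0.55)]
half_mid [([0.441, 0.174, 0.037], 0.88)]
cube_mid [([0.638, 0
[... 568 characters left out ...]
]
cube_mid []
{'time_s': 0.75, 'q': array([-1.52583843e-01,  2.58571414e-01,  2.14618069e-02,  1.33368953e+00,
        1.47044207e-05,  1.41819853e+00]), 'qd': array([-3.90789298e-04,  7.18328410e-05, -3.59018253e-04,  1.76226159e-03,
       -8.10698663e-05,  1.46437569e-03]), 'joint_efforts': array([ 1.20964767e-03, -5.55271626e+01,  3.44714391e+01,  8.57491450e-04,
       -9.71806708e-05,  1.96261414e-05]), 'position': array([5.49981382e-01, 1.11157537e-05, 2.53279211e-01]), 'eef_rot': array([-3.14159211e+00, -1.49609335e-05,  1.57081028e+00]), 'force': array([ 0.02429924, -0.35339033, -0.15629047]), 'ft_torque': array([ 0.00290562, -0.01151091, -0.00815633]), 'width': 0.08498746835622586}
```

View pics/a.png

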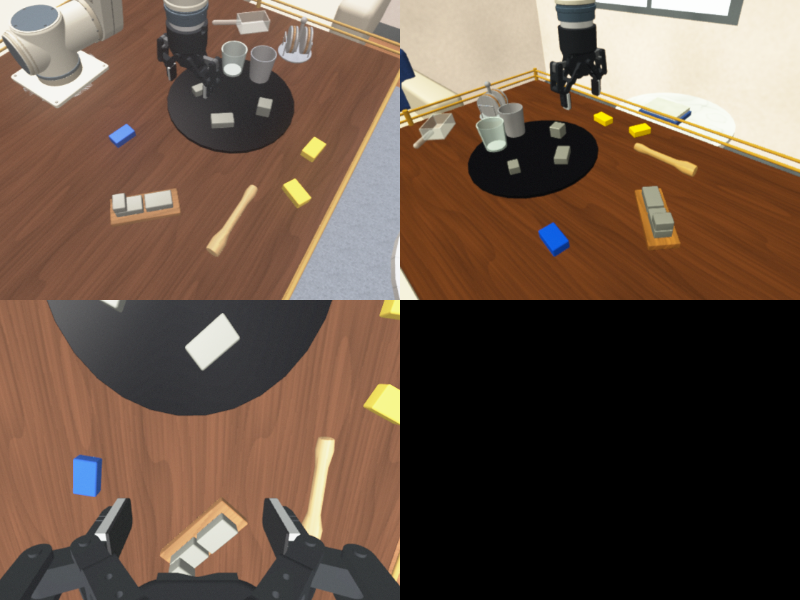

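The only grey full-length candidate on the tray is the one at about (222,120) in the scene quarter of the composite. The blue one (122,135) and the yellow ones (314,149) and (297,193) are look-alikes on the cart top, so I'll leave them alone. The half-length stone is at (198,89) and the cube at (264,106). The stand is at (145,205). Next I'll fit box silhouettes to the masks.

```bash
cat >> h.py <<'E'
from scipy.optimize import minimize
def proj(f,P):
    M=np.linalg.inv(f['cam_to_world']); p=P@M[:3,:3].T+M[:3,3]
    F=210/np.tan(np.radians(f['vertical_fov']/2))
    return np.stack([f['cx']+F*p[:,0]/-p[:,2], f['cy']+F*-p[:,1]/-p[:,2]],1)
BOX={'brick_mid':[(0,0,.024,.066,.040,.024)],'half_mid':[(0,0,.024,.030,.040,.024)],'cube_mid':[(0,0,.032,.04,.04,.04)],
 'stand':[(0,0,.009,.17,.07,.018),(-.036,0,.03,.066,.04,.024),(.036,0,.03,.066,.04,.024),(-.054,0,.054,.03,.04,.024)]}
S=np.array([[a,b,c] for a in(-.5,.5) for b in(-.5,.5) for c in(-.5,.5)])
def sil(f,boxes,v):
    c,s=np.cos(v[2]),np.sin(v[2]); R=np.array([[c,-s,0],[s,c,0],[0,0,1]])
    m=np.zeros((840,1120),np.uint8)
    for b in boxes:
        P=(S*b[3:]+b[:3])@R.T+[v[0],v[1],0]
        h=cv2.convexHull((proj(f,P)).astype(np.float32))
        cv2.fillConvexPoly(m,np.round((h*2+.5)*16).astype(np.int32),255,shift=4)
    return cv2.resize(m,(560,420),interpolation=cv2.INTER_AREA)/255.
def near(f,t,xy,r=.05):
    for d,c in zip(env.spot_in(f,t),env.cut_out(f,t)): pass
    out=[]
    for c in env.cut_out(f,t):
        m=np.array(c['pixels']); v,u=np.nonzero(m)
        q=proj(f,np.array([[xy[0],xy[1],.03]]))[0]
        if len(u) and np.hypot(u.mean()-q[0],v.mean()-q[1])<60: out.append((np.hypot(u.mean()-q[0],v.mean()-q[1]),m))
    return min(out,key=lambda o:o[0])[1] if out else None
def fit(fm,t,xy,yaws=None):
    # fm: list of (frame,mask); fits x,y,yaw
    def cost(v):
        k=0
        for f,m in fm:
            s=sil(f,BOX[t],v); k+=1-np.minimum(s,m).sum()/np.maximum(s,m).sum()
        return k/len(fm)
    best=None
    for y in (yaws if yaws is not None else np.arange(0,np.pi,np.pi/6)):
        r=minimize(cost,[*xy,y],method='Nelder-Mead',options=dict(initial_simplex=np.array([*xy,y])+np.array([[0,0,0],[.012,0,0],[0,.012,0],[0,0,.25]]),maxiter=120,xatol=1e-4,fatol=1e-5))
        if best is None or r.fun<best.fun: best=r
    return best
E
sed -i '/for d,c in zip/d' h.py
python3 - <<'E'
from h import *
fs=[grab(n) for n in('scene','side','wrist')]
for t,xy,ys in [('brick_mid',(.565,.115),None),('half_mid',(.44,.175),None),('cube_mid',(.645,.22),[0,.5,1]),('stand',(.565,-.205),[.4,.7,1,0])]:
    fm=[(f,near(f,t,xy)) for f in fs]
    ok=[a for a in fm if a[1] is not None and a[1].sum()>50]
    for g in [ok]+[[o] for o in ok]:
        r=fit(g,t,xy,ys); print(t,[x[0]['shot'] for x in g],np.round(r.x,4),round(r.fun,3))
E
```

```text
brick_mid [4, 5, 6] [0.569  0.1237 3.8432] 0.113
brick_mid [4] [0.5674 0.1228 3.757 ] 0.105
brick_mid [5] [0.5698 0.122  0.7669] 0.143
brick_mid [6] [0.569  0.124  0.6882] 0.046
half_mid [4, 5, 6] [0.4408 0.1887 2.6924] 0.171
half_mid [4] [0.4351 0.1835 0.4902] 0.213
half_mid [5] [0.4414 0.1874 2.7053] 0.105
half_mid [6] [0.4407 0.189  2.6751] 0.039
cube_mid [4, 5] [0.6463 0.233  0.3576] 0.118
cube_mid [4] [0.646 0.233 0.345] 0.088
cube_mid [5] [0.6479 0.2324 0.5462] 0.113
stand [4, 5, 6] [ 0.5585 -0.2113  0.8081] 0.088
stand [4] [ 0.558  -0.2114  0.7987] 0.065
stand [5] [ 0.56   -0.2106  0.8041] 0.064
stand [6] [ 0.5585 -0.2104  0.8083] 0.124
```

Call:
jog_arm --pt "1 -247 -26 33 0 0 0.766" --pt "1 -247 -26 33 0 0 0.766" --pt "1 -247 -26 33 0 0 0.766" --pt "1 -247 -26 33 0 0 0.766" --pt "1 -247 -26 33 0 0 0.766" --pt "1 -247 -26 33 0 0 0.766" --pt "1 -247 -26 33 0 0 0.766" --pt "1 -247 -26 33 0 0 0.766" --pt "1 -247 -26 33 0 0 0.766" --pt "1 -247 -26 33 0 0 0.766" --pt "1 -247 -26 33 0 0 0.766" --pt "1 -247 -26 33 0 0 0.766" --newtons 30

```text
time_s: 2.5
position: [0.5243, -0.2458, 0.2207]
eef_rot: [3.141, -0.0, 0.807]
force: [-0.2, 0.4, 1.0]
width: 0.086
```

```bash
cat > look.py <<'E'
import sys
from h import *
t,x,y,yaw,out=sys.argv[1],*map(float,sys.argv[2:5]),sys.argv[5]
f=grab('wrist'); m=near(f,t,(x,y)); o=env.get_obs()
print(np.round(o['position'],4),np.round(o['eef_rot'],4),np.round(o['q'],2),o['time_s'])
r=fit([(f,m)],t,(x,y),[yaw-.1,yaw+.1]); print(np.round(r.x,4),r.fun)
im=cv2.cvtColor(f['image'],cv2.COLOR_RGB2BGR)
for b in BOX[t]:
    c,s=np.cos(r.x[2]),np.sin(r.x[2]); R=np.array([[c,-s,0],[s,c,0],[0,0,1]])
    p=proj(f,(S*b[3:]+b[:3])@R.T+[*r.x[:2],0]); p=p[[1,3,7,5]]
    cv2.polylines(im,[np.round(p).astype(int)],True,(0,0,255),1)
im[np.logical_and(m,~cv2.erode(m.astype(np.uint8),np.ones((3,3))).astype(bool))]=(0,255,0)
cv2.imwrite('pics/'+out,im)
E
python3 look.py stand .5585 -.2108 .805 s1.png
```

```text
[ 0.5243 -0.2461  0.2206] [ 3.1412e+00 -1.0000e-04  8.0660e-01] [-0.58  0.32  0.02  1.28  0.    1.75] 2.6
[ 0.5591 -0.2114  0.7992] 0.03336135317592337
```

View pics/s1.png

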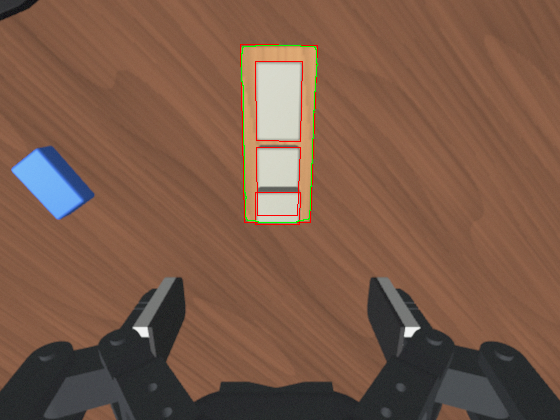

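The overlay agrees with the board and all three stones, so the stand is at (0.5591, −0.2114) with yaw 0.799. Now over the brick with the tool in the same relative position.

Call:
jog_arm --pt "1 249 -230 30 0 0 0.115" --pt "1 249 -230 30 0 0 0.115" --pt "1 249 -230 30 0 0 0.115" --pt "1 249 -230 30 0 0 0.115" --pt "1 249 -230 30 0 0 0.115" --pt "1 249 -230 30 0 0 0.115" --pt "1 249 -230 30 0 0 0.115" --pt "1 249 -230 30 0 0 0.115" --pt "1 249 -230 30 0 0 0.115" --pt "1 249 -230 30 0 0 0.115" --pt "1 249 -230 30 0 0 0.115" --pt "1 249 -230 30 0 0 0.115"

```text
time_s: 3.6
position: [0.5309, 0.0912, 0.1904]
eef_rot: [3.141, 0.0, 0.69]
force: [-0.0, -0.4, 0.6]
width: 0.0856
```

```bash
python3 look.py brick_mid .569 .124 .69 b1.png
```

```text
[0.5311 0.0907 0.1905] [ 3.1413e+00 -1.0000e-04  6.8820e-01] [ 0.01  0.27 -0.13  1.17 -0.    2.47] 3.7
[0.5702 0.1247 0.6888] 0.04202401546345702
```

View pics/b1.png

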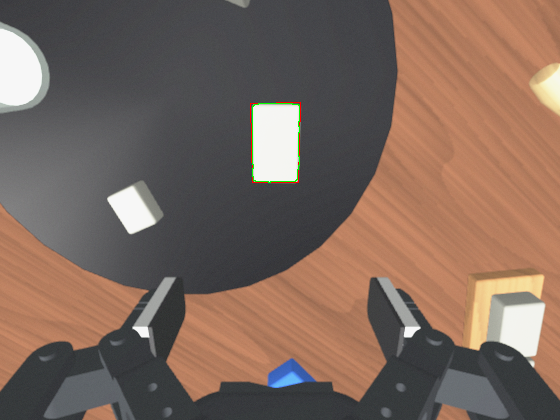

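The grey full-length stone at (276,143) on the tray is confirmed: model and mask coincide. The half-length stone is at (135,207). Descending to grasp.

Call:
jog_arm --pt "1 40 -1 20 0 0 0" --pt "1 52 -1.4 50 0 0 0" --pt "1 52 -1.4 80 0 0 0" --pt "1 52 -1.4 105 0 0 0" --pt "1 52 -1.4 125 0 0 0" --pt "1 52 -1.4 140 0 0 0" --pt "1 52 -1.4 149 0 0 0" --pt "1 52 -1.4 153 0 0 0" --pt "1 52 -1.4 153 0 0 0" --pt "1 52 -1.4 153 0 0 0"

```text
time_s: 4.53
position: [0.5706, 0.1256, 0.038]
eef_rot: [3.141, -0.001, 0.689]
force: [0.3, 0.3, 0.4]
width: 0.0852
```

```bash
python3 - <<'E'
from h import *
f=grab('wrist','g1.png'); o=env.get_obs()
print(o['position'],o['eef_rot'],o['force'])
E
```

```text
[0.57075332 0.12574793 0.03830297] [ 3.14068984e+00 -1.24951711e-03  6.89274995e-01] [-0.58080853 -0.02685443 -0.36581084]
```

View pics/g1.png

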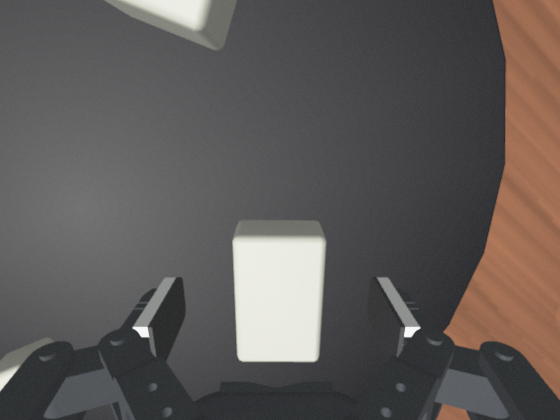

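The stone is centred between the pads (column 279), so I'll close and lift.

Call:
jog_arm --pt "0.3 0 0 1 0 0 0" --pt "0.3 0 0 1 0 0 0" --pt "0.3 0 0 1 0 0 0" --pt "0.3 0 0 1 0 0 0" --pt "0.3 0 0 1 0 0 0" --pt "0.3 0 0 1 0 0 0" --pt "0.3 0 0 1 0 0 0" --pt "0.3 0 0 1 0 0 0" --pt "0.3 0 0 1 0 0 0" --pt "0.3 0 0 1 0 0 0" --newtons 50

```text
time_s: 5.42
position: [0.5704, 0.1262, 0.0369]
eef_rot: [3.141, -0.001, 0.69]
force: [-1.4, -0.5, 6.4]
width: 0.0392
```

Call:
jog_arm --pt "0.3 0 0 -5 0 0 0" --pt "0.3 0 0 -20 0 0 0" --pt "0.3 0 0 -50 0 0 0" --pt "0.3 0 0 -85 0 0 0" --pt "0.3 0 0 -120 0 0 0" --pt "0.3 0 0 -140 0 0 0" --pt "0.3 0 0 -150 0 0 0" --pt "0.3 0 0 -150 0 0 0"

```text
time_s: 6.08
position: [0.5707, 0.1262, 0.1883]
eef_rot: [3.14, -0.003, 0.69]
force: [-0.0, -0.0, -1.4]
width: 0.0392
```

```bash
python3 - <<'E'
from h import *
f=grab('wrist','l1.png'); o=env.get_obs()
print(o['position'],o['eef_rot'],o['force'],o['width'],o['time_s'])
m=near(f,'half_mid',(.4408,.1887))
if m is not None:
    r=fit([(f,m)],'half_mid',(.4408,.1887),[2.5,2.7]); print(r.x,r.fun,m.sum())
E
```

```text
[0.57010754 0.1260999  0.18629716] [ 3.14120388e+00 -5.30226226e-04  6.89874625e-01] [-0.26544     0.94977601 -1.98835092] 0.03883589111454915 6.1333
[0.44220462 0.1888375  2.74045583] 0.10104261510350443 1701
```

View pics/l1.png

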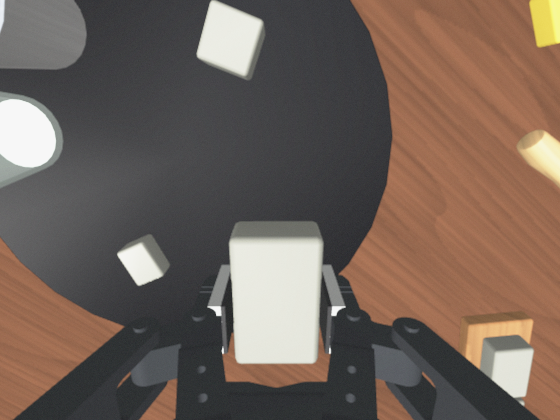

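Held squarely. Carrying it over the wall.

Call:
jog_arm --pt "0.3 -13 15 0 0 0 0" --pt "0.3 -35 40 0 0 0 0" --pt "0.3 -60 68 5 0 0 -0.05" --pt "0.3 -87 98 10 0 0 -0.109" --pt "0.3 -114 128 20 0 0 -0.109" --pt "0.3 -141 158 30 0 0 -0.109" --pt "0.3 -168 188 40 0 0 -0.109" --pt "0.3 -192 216 50 0 0 -0.109" --pt "0.3 -210 238 56 0 0 -0.109" --pt "0.3 -220 250 56 0 0 -0.109" --pt "0.3 -222 253 56 0 0 -0.109" --pt "0.3 -222 253 56 0 0 -0.109" --pt "0.3 -222 253 56 0 0 -0.109" --pt "0.3 -222 253 56 0 0 -0.109" --pt "0.3 -222 253 56 0 0 -0.109"

```text
time_s: 7.43
position: [0.56, -0.2089, 0.1305]
eef_rot: [3.142, -0.0, 0.801]
force: [-0.1, -0.8, -2.1]
width: 0.0393
```

```bash
python3 - <<'E'
from h import *
f=grab('wrist'); o=env.get_obs()
print(o['position'],o['eef_rot'],o['force'],o['width'],o['time_s'])
p=o['position']; y=o['eef_rot'][2]
# fit held stone in hand: box at known height
m=[c['pixels'] for c in env.cut_out(f,'brick_mid')]
for k in m:
    v,u=np.nonzero(k); print(u.mean(),v.mean(),k.sum())
m=[k for k in m if k.sum()>5000][0]
BOX['h']=[(0,0,p[2]-.0129,.066,.04,.024)]
r=fit([(f,m)],'h',p[:2],[y]); d=r.x[:2]-p[:2]
print(r.x,r.fun,'in tool x,y',d@[np.cos(y),np.sin(y)],d@[np.sin(y),-np.cos(y)])
im=f['image'][:,:,::-1].copy(); im[m^cv2.erode(m.astype(np.uint8),np.ones((3,3))).astype(bool)]=(0,255,0); cv2.imwrite('pics/c1.png',im)
E
```

```text
[ 0.56004784 -0.20905353  0.13057838] [ 3.14133480e+00 -2.12111134e-04  8.00529665e-01] [-0.45957001  0.07709319 -2.13865956] 0.03891622979216921 7.4833
275.4741524404905 290.30824717480164 12477
16.838881491344875 274.85486018641814 2253
[ 0.55789349 -0.2104674   0.80147612] 0.0761207603974473 in tool x,y -0.0025149025094553835 -0.0005617148091537991
```

View pics/c1.png

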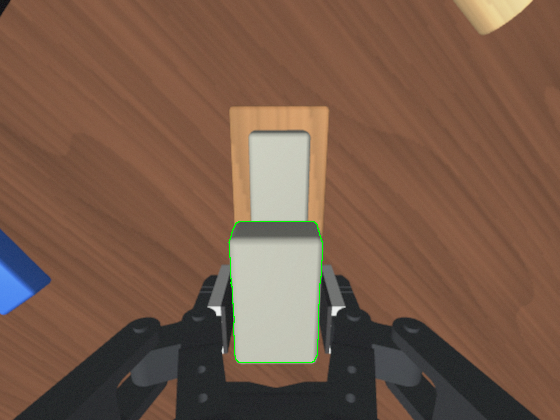

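```bash
python3 - <<'E'
from h import *
f=grab('wrist'); o=env.get_obs(); p=o['position']; y=o['eef_rot'][2]; print(p,y)
c,s=np.cos(.799),np.sin(.799)
W=lambda a:np.array([[.5591+c*x-s*v,-.2114+s*x+c*v,z] for x,v,z in a])
print('pred board end corners, brick end corners, mid edges',proj(f,W([(.085,.035,.018),(.085,-.035,.018),(.069,.02,.042),(.069,-.02,.042),(.04,.02,.042),(.04,-.02,.042),(.04,.035,.018),(.04,-.035,.018)])).round(1).tolist())
g=cv2.cvtColor(f['image'],cv2.COLOR_RGB2GRAY).astype(int)
im=f['image'].astype(int); sat=im.max(2)-im.min(2)
for r in (160,180): 
  k=np.nonzero(sat[r,200:360]<40)[0]+200; print(r,'stone',k.min(),k.max()+1)
  q=np.nonzero(im[r,200:360,0]>150)[0]+200; print('board',q.min(),q.max()+1)
k=np.nonzero(sat[100:215,279]<40)[0]+100; print('stone end row',k.min()); q=np.nonzero(im[90:215,279,0]>150)[0]+90; print('board end row',q.min())
# held stone: top face far/near edges in column 276
print(g[215:250,276].tolist(), g[350:372,276].tolist())
def held(dx,dy): # predicted corners of held stone
  ct,st=np.cos(y),np.sin(y)
  return proj(f,np.array([[p[0]+ct*a+st*b,p[1]+st*a-ct*b,p[2]+h] for a,b,h in [(dx+.033,dy,-.0249),(dx+.033,dy,-.0009),(dx-.033,dy,-.0009),(dx,dy-.02,-.0009),(dx,dy+.02,-.0009)]])).round(1)
print(held(0,0).tolist(),held(-.002,0).tolist())
print(np.diff(g[290,220:335]).tolist())
E
```

```text
[ 0.5600306  -0.20942935  0.13059842] 0.8001271578109586
pred board end corners, brick end corners, mid edges [[226.7, 105.1], [328.7, 105.1], [246.1, 131.9], [309.5, 132.0], [247.4, 177.1], [308.0, 177.1], [229.7, 170.0], [325.4, 170.1]]
160 stone 249 309
board 231 326
180 stone 250 308
board 232 325
stone end row 130
board end row 106
[201, 197, 199, 197, 197, 182, 134, 87, 91, 88, 88, 89, 90, 87, 87, 93, 90, 88, 89, 92, 90, 100, 115, 132, 153, 163, 169, 175, 184, 190, 193, 198, 200, 199, 200] [196, 192, 195, 195, 196, 195, 193, 193, 193, 193, 193, 193, 183, 142, 99, 93, 95, 93, 96, 94, 93, 92]
[[276.7, 215.9], [276.8, 235.3], [276.7, 364.1], [231.4, 304.5], [322.1, 304.5]] [[276.7, 219.8], [276.8, 239.8], [276.7, 367.5], [231.6, 308.4], [321.9, 308.4]]
[-1, 3, -3, -15, -37, -23, -2, 0, 0, -4, 23, 97, 33, 5, 1, 5, 0, 1, -1, 1, 1, 0, -1, -1, 1, 0, -1, 2, -2, 3, -2, 0, -1, 1, 0, 1, 1, -2, 2, -2, 1, -1, -1, 0, -1, 2, -1, 2, -2, -2, 2, -1, 0, 0, 2, 0, -1, -1, -1, 2, -1, 1, 0, -2, 3, -3, 1, -1, -1, 1, -1, 2, -1, 0, 1, 1, -2, 2, -3, 2, -1, 1, 1, -3, 4, -2, 0, 0, 0, 0, -2, -1, 0, -1, -3, -6, -13, -16, -11, -40, -51, -8, -1, -6, -3, 3, 32, 33, 11, 1, 0, -1, 3, -2]
```

Stone needs a shift of about +1.8 mm in tool y and −1 mm in tool x. Lowering to just above contact.

Call:
jog_arm --pt "0.3 -0.5 1 5 0 0 0.001" --pt "0.3 -1 1.8 15 0 0 0.001" --pt "0.3 -1 1.8 28 0 0 0.001" --pt "0.3 -1 1.8 40 0 0 0.001" --pt "0.3 -1 1.8 50 0 0 0.001" --pt "0.3 -1 1.8 56 0 0 0.001" --pt "0.3 -1 1.8 59 0 0 0.001" --pt "0.3 -1 1.8 61 0 0 0.001" --pt "0.3 -1 1.8 61 0 0 0.001" --pt "0.3 -1 1.8 61 0 0 0.001"

```text
time_s: 8.42
position: [0.5607, -0.2125, 0.0697]
eef_rot: [3.141, -0.0, 0.798]
force: [-1.4, 0.1, -1.9]
width: 0.0389
```

```bash
python3 - <<'E'
from h import *
f=grab('side','x.png'); f=grab('wrist','d1.png'); o=env.get_obs(); print(o['position'],o['eef_rot'],o['force'])
w=cv2.imread('pics/d1.png'); s=cv2.imread('pics/x.png')
q=proj(grab('side'),np.array([[.559,-.211,.05]]))[0].astype(int)
c=cv2.resize(s[max(q[1]-75,0):q[1]+75,q[0]-100:q[0]+100],(560,420),interpolation=cv2.INTER_CUBIC)
cv2.imwrite('pics/d1.png',cv2.resize(np.vstack([w,c]),(448,600)) if 0 else cv2.resize(np.hstack([w,c]),(800,300)))
E
```

```text
[ 0.56071228 -0.21248347  0.06986295] [ 3.14061976e+00 -2.65108025e-04  7.97820896e-01] [-0.12823767  0.49258784 -2.45923666]
```

View pics/d1.png

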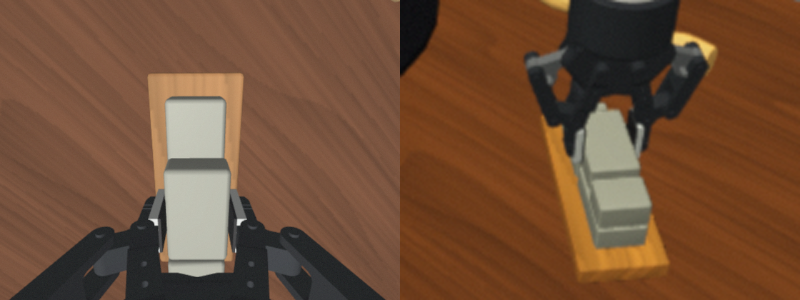

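Call:
jog_arm --pt "0.3 0.7 -0.9 0 0 0 0" --pt "0.3 0.7 -0.9 1 0 0 0" --pt "0.3 0.7 -0.9 2 0 0 0" --pt "0.3 0.7 -0.9 2.6 0 0 0" --pt "0.3 0.7 -0.9 2.6 0 0 0" --pt "0.3 0.7 -0.9 2.6 0 0 0"

```text
time_s: 9.07
position: [0.5603, -0.2112, 0.0669]
eef_rot: [3.141, -0.0, 0.798]
force: [-1.7, 1.3, 2.0]
width: 0.039
```

Light contact at the predicted height. Releasing and rising.

Call:
jog_arm --pt "0.6 0 0 0 0 0 0" --pt "0.8 0 0 0 0 0 0" --pt "1 0 0 0 0 0 0" --pt "1 0 0 0 0 0 0" --pt "1 0 0 0 0 0 0" --pt "1 0 0 0 0 0 0" --pt "1 0 0 -10 0 0 0" --pt "1 0 0 -35 0 0 0" --pt "1 -15 0 -70 0 0 0" --pt "1 -35 0 -105 0 0 0" --pt "1 -50 0 -135 0 0 0" --pt "1 -50 0 -150 0 0 0" --pt "1 -50 0 -155 0 0 0" --pt "1 -50 0 -155 0 0 0" --pt "1 -50 0 -155 0 0 0"

```text
time_s: 10.32
position: [0.5253, -0.2466, 0.221]
eef_rot: [-3.141, 0.0, 0.798]
force: [0.0, -0.6, 0.2]
width: 0.0855
```

```bash
cat > wall.py <<'E'
from h import *
import sys
f=grab('wrist',sys.argv[1]); o=env.get_obs(); print(o['position'],o['eef_rot'][2],o['force'],o['time_s'])
im=cv2.imread('pics/'+sys.argv[1]); c,s=np.cos(.799),np.sin(.799)
for b in BOX['stand']+[(0,0,.054,.066,.04,.024),(.054,0,.054,.03,.04,.024)][:int(sys.argv[2])]:
    P=(S*b[3:]+b[:3])[[1,3,7,5]]; P=np.stack([.5591+c*P[:,0]-s*P[:,1],-.2114+s*P[:,0]+c*P[:,1],P[:,2]],1)
    cv2.polylines(im,[np.round(proj(f,P)*16).astype(int)],True,(0,0,255),1,shift=4)
cv2.imwrite('pics/'+sys.argv[1],cv2.resize(im[20:260,140:440],(750,600),interpolation=cv2.INTER_CUBIC))
E
python3 wall.py w1.png 1
```

```text
[ 0.52515116 -0.24640883  0.22037477] 0.7982838287327554 [-0.25068176  0.23402799 -0.15568977] 10.3667
```

View pics/w1.png

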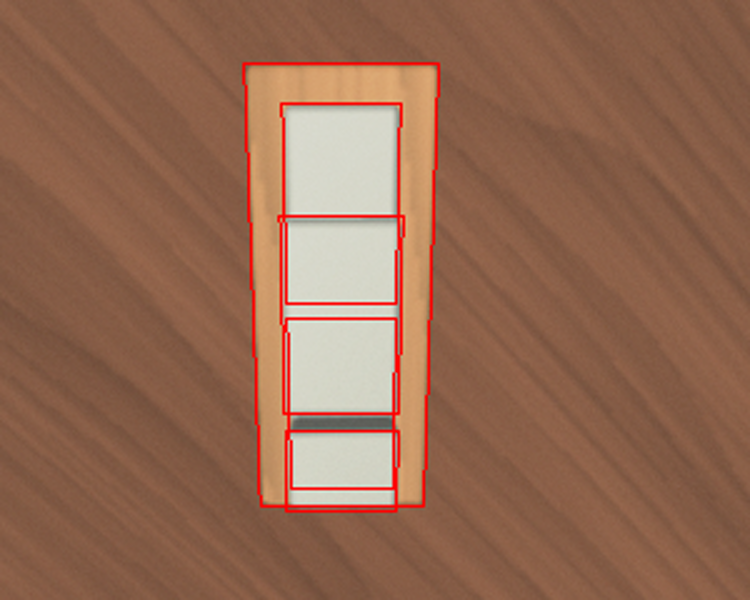

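Placed on the wall within about 1 mm of the model. Next, the half-length stone.

Call:
jog_arm --pt "1 270 -317 30 0 0 -1.9" --pt "1 270 -317 30 0 0 -1.9" --pt "1 270 -317 30 0 0 -1.9" --pt "1 270 -317 30 0 0 -1.9" --pt "1 270 -317 30 0 0 -1.9" --pt "1 270 -317 30 0 0 -1.9" --pt "1 270 -317 30 0 0 -1.9" --pt "1 270 -317 30 0 0 -1.9" --pt "1 270 -317 30 0 0 -1.9" --pt "1 270 -317 30 0 0 -1.9" --pt "1 270 -317 30 0 0 -1.9" --pt "1 270 -317 30 0 0 -1.9" --pt "1 270 -317 30 0 0 -1.9" --pt "1 270 -317 30 0 0 -1.9" --pt "1 270 -317 30 0 0 -1.9" --pt "1 270 -317 30 0 0 -1.9" --pt "1 270 -317 30 0 0 -1.9" --pt "1 270 -317 30 0 0 -1.9" --pt "1 270 -317 30 0 0 -1.9"

```text
time_s: 11.95
position: [0.4866, 0.1678, 0.1909]
eef_rot: [-3.141, -0.001, 2.697]
force: [-0.0, 0.6, 0.2]
width: 0.0853
```

```bash
python3 look.py half_mid .441 .189 2.7 hh.png
```

```text
[0.4868 0.1677 0.1913] [-3.1412e+00 -6.0000e-04  2.6970e+00] [ 0.17  0.23 -0.18  1.16  0.    0.61] 12.05
[0.4418 0.1876 2.6688] 0.05802941466615763
```

View pics/hh.png

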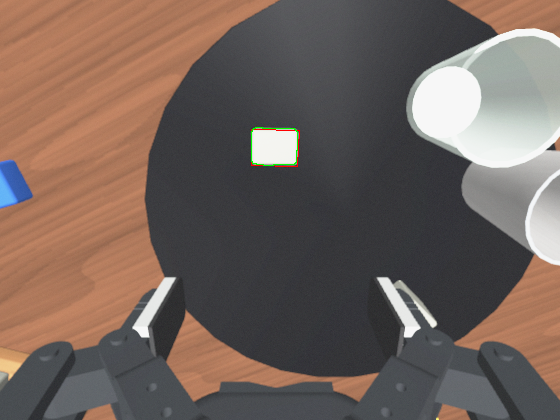

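Call:
jog_arm --pt "1 38 -1 20 0 0 0.028" --pt "1 49.2 -1.4 50 0 0 0.028" --pt "1 49.2 -1.4 80 0 0 0.028" --pt "1 49.2 -1.4 105 0 0 0.028" --pt "1 49.2 -1.4 125 0 0 0.028" --pt "1 49.2 -1.4 140 0 0 0.028" --pt "1 49.2 -1.4 149 0 0 0.028" --pt "1 49.2 -1.4 153.5 0 0 0.028" --pt "1 49.2 -1.4 153.5 0 0 0.028" --pt "1 49.2 -1.4 153.5 0 0 0.028" --pt "1 49.2 -1.4 153.5 0 0 0.028"

```text
time_s: 12.97
position: [0.4426, 0.1876, 0.039]
eef_rot: [3.141, 0.001, 2.67]
force: [0.3, 0.1, -0.3]
width: 0.0852
```

Call:
jog_arm --pt "0.3 0 0 0 0 0 0" --pt "0.3 0 0 0 0 0 0" --pt "0.3 0 0 0 0 0 0" --pt "0.3 0 0 0 0 0 0" --pt "0.3 0 0 0 0 0 0" --pt "0.3 0 0 0 0 0 0" --pt "0.3 0 0 0 0 0 0" --pt "0.3 0 0 0 0 0 0" --pt "0.3 0 0 0 0 0 0" --pt "0.3 0 0 0 0 0 0" --newtons 40

```text
time_s: 13.8
position: [0.4422, 0.1875, 0.0386]
eef_rot: [3.141, 0.001, 2.67]
force: [-1.4, -0.3, 5.4]
width: 0.039
```

Call:
jog_arm --pt "0.3 0 0 -6 0 0 0" --pt "0.3 0 0 -25 0 0 0" --pt "0.3 0 0 -55 0 0 0" --pt "0.3 0 0 -90 0 0 0" --pt "0.3 0 0 -125 0 0 0" --pt "0.3 0 0 -145 0 0 0" --pt "0.3 0 0 -150 0 0 0" --pt "0.3 0 0 -150 0 0 0"

```text
time_s: 14.47
position: [0.4425, 0.1876, 0.1897]
eef_rot: [3.14, 0.002, 2.67]
force: [-0.4, -0.2, -1.7]
width: 0.0393
```

Call:
jog_arm --pt "0.3 -8 -7 0 0 0 0.08" --pt "0.3 -25 -21 0 0 0 0.2" --pt "0.3 -48 -40 0 0 0 0.32" --pt "0.3 -72 -60 0 0 0 0.44" --pt "0.3 -96 -80 0 0 0 0.56" --pt "0.3 -120 -100 0 0 0 0.68" --pt "0.3 -144 -120 0 0 0 0.8" --pt "0.3 -168 -140 5 0 0 0.92" --pt "0.3 -192 -160 15 0 0 1.04" --pt "0.3 -216 -180 25 0 0 1.16" --pt "0.3 -240 -200 35 0 0 1.28" --pt "0.3 -262 -218 45 0 0 1.4" --pt "0.3 -280 -233 52 0 0 1.52" --pt "0.3 -294 -244 57 0 0 1.64" --pt "0.3 -302 -251 59 0 0 1.76" --pt "0.3 -302 -251.3 59 0 0 1.84" --pt "0.3 -302 -251.3 59 0 0 1.871" --pt "0.3 -302 -251.3 59 0 0 1.871" --pt "0.3 -302 -251.3 59 0 0 1.871" --pt "0.3 -302 -251.3 59 0 0 1.871"

```text
time_s: 16.13
position: [0.5963, -0.1733, 0.1282]
eef_rot: [-3.14, 0.001, 0.8]
force: [-0.5, 0.0, -0.8]
width: 0.0391
```

```bash
python3 - <<'E'
from h import *
f=grab('wrist','e1.png'); o=env.get_obs(); print(o['position'],o['eef_rot'],o['force'],o['width'],o['time_s'])
p=o['position']; y=o['eef_rot'][2]; t=np.array([.5969,-.1736])-p[:2]; print('shift tool',t@[np.cos(y),np.sin(y)]*1e3,t@[np.sin(y),-np.cos(y)]*1e3)
E
```

```text
[ 0.59645539 -0.17330476  0.12853317] [-3.14060259e+00  3.41899958e-04  8.00095508e-01] [ 0.01073659  0.2570761  -1.35099114] 0.03936232614073901 16.1833
shift tool 0.09791595547537453 0.5246483909044881
```

View pics/e1.png

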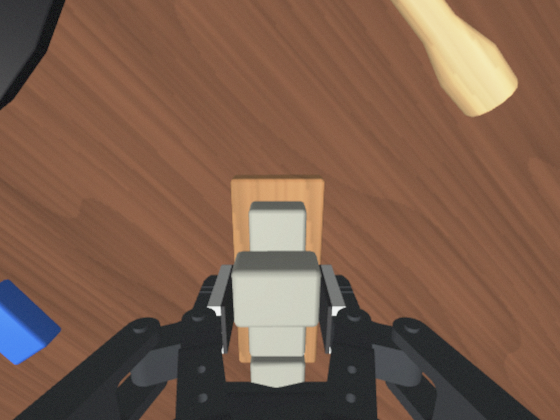

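Call:
jog_arm --pt "0.3 0 0.5 5 0 0 0.001" --pt "0.3 0 0.5 15 0 0 0.001" --pt "0.3 0 0.5 28 0 0 0.001" --pt "0.3 0 0.5 40 0 0 0.001" --pt "0.3 0 0.5 48 0 0 0.001" --pt "0.3 0 0.5 53 0 0 0.001" --pt "0.3 0 0.5 56 0 0 0.001" --pt "0.3 0 0.5 57 0 0 0.001" --pt "0.3 0 0.5 57 0 0 0.001" --pt "0.3 0 0.5 57 0 0 0.001" --pt "0.3 0 0.5 57 0 0 0.001"

```text
time_s: 17.1
position: [0.5974, -0.1741, 0.0727]
eef_rot: [3.141, -0.0, 0.798]
force: [-0.3, -0.7, -1.6]
width: 0.0388
```

```bash
python3 - <<'E'
from h import *
f=grab('wrist','e2.png');grab('scene','e3.png'); o=env.get_obs(); print(o['position'],o['eef_rot'],o['force'],o['width'],o['time_s'])
p=o['position']; y=o['eef_rot'][2]; t=np.array([.5969,-.1736])-p[:2]; print('shift tool',t@[np.cos(y),np.sin(y)]*1e3,t@[np.sin(y),-np.cos(y)]*1e3)
q=proj(grab('scene'),np.array([[.57,-.2,.05]]))[0].astype(int); s=cv2.imread('pics/e3.png')
c=cv2.resize(s[q[1]-75:q[1]+75,q[0]-100:q[0]+100],(560,420),interpolation=cv2.INTER_CUBIC)
cv2.imwrite('pics/e2.png',cv2.resize(np.hstack([cv2.imread('pics/e2.png'),c]),(800,300)))
E
```

```text
[ 0.59728843 -0.17402006  0.07259557] [ 3.14093136e+00 -2.33160074e-04  7.97833644e-01] [-0.07933558  0.42211985 -0.92260873] 0.03913477350361632 17.2
shift tool 0.02947212826998768 -0.5713715478632982
```

View pics/e2.png

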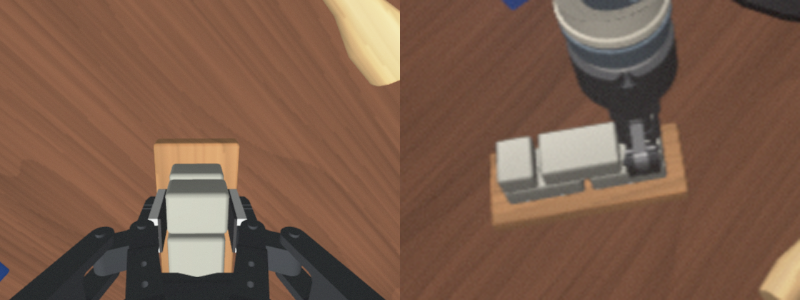

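Call:
jog_arm --pt "0.3 0 -0.5 1 0 0 0" --pt "0.3 0 -0.5 2 0 0 0" --pt "0.3 0 -0.5 3 0 0 0" --pt "0.3 0 -0.5 3.7 0 0 0" --pt "0.3 0 -0.5 3.7 0 0 0" --pt "0.3 0 -0.5 3.7 0 0 0"

```text
time_s: 17.75
position: [0.5967, -0.1736, 0.0687]
eef_rot: [3.142, -0.0, 0.798]
force: [-0.5, 1.0, 2.4]
width: 0.039
```

Contact at the predicted height. Releasing, rising and looking.

Call:
jog_arm --pt "0.6 0 0 0 0 0 0" --pt "0.8 0 0 0 0 0 0" --pt "1 0 0 0 0 0 0" --pt "1 0 0 0 0 0 0" --pt "1 0 0 0 0 0 0" --pt "1 0 0 0 0 0 0" --pt "1 0 0 -10 0 0 0" --pt "1 0 0 -35 0 0 0" --pt "1 -25 0 -70 0 0 0" --pt "1 -60 0 -105 0 0 0" --pt "1 -90 0 -135 0 0 0" --pt "1 -104 0 -150 0 0 0" --pt "1 -104 0 -155 0 0 0" --pt "1 -104 0 -155 0 0 0" --pt "1 -104 0 -155 0 0 0" --pt "1 -104 0 -155 0 0 0"

```text
time_s: 19.08
position: [0.5242, -0.2472, 0.2224]
eef_rot: [-3.14, 0.0, 0.799]
force: [0.4, 0.6, 0.3]
width: 0.0851
```

```bash
python3 - <<'E'
from h import *
f=grab('wrist'); o=env.get_obs(); print(o['position'],o['eef_rot'][2],o['force'],o['time_s'])
im=f['image'][:,:,::-1].copy(); c,s=np.cos(.799),np.sin(.799)
for b in [BOX['stand'][3],(0,0,.054,.066,.04,.024),(.054,0,.054,.03,.04,.024)]:
    P=(S*b[3:]+b[:3])[[1,3,7,5]]; P=np.stack([.5591+c*P[:,0]-s*P[:,1],-.2114+s*P[:,0]+c*P[:,1],P[:,2]],1)
    cv2.polylines(im,[np.round(proj(f,P)*16).astype(int)],True,(0,0,255),1,shift=4)
im=cv2.resize(np.hstack([im[20:260,180:380],f['image'][20:260,180:380,::-1]]),(800,480),interpolation=cv2.INTER_CUBIC)
cv2.imwrite('pics/w2.png',im)
for n in('scene','side'):
    g=grab(n); BOX['full']=BOX['stand']+[(0,0,.054,.066,.04,.024),(.054,0,.054,.03,.04,.024)]
    print(n,[(t,[np.round(d['position'],3).tolist() for d in env.spot_in(g,t)]) for t in('half_mid','cube_mid','brick_mid')])
E
```

```text
[ 0.5242514  -0.24710931  0.22216197] 0.7988090557680751 [ 0.32563489  0.83680593 -0.74436385] 19.1333
scene [('half_mid', [[0.594, -0.18, 0.062]]), ('cube_mid', [[0.652, 0.218, 0.052], [0.565, -0.221, 0.061]]), ('brick_mid', [[0.836, 0.181, 0.023], [0.369, -0.084, 0.022], [0.852, 0.038, 0.028]])]
side [('half_mid', [[0.596, -0.177, 0.067]]), ('cube_mid', []), ('brick_mid', [[0.354, -0.092, 0.022], [0.552, -0.215, 0.065], [0.82, 0.18, 0.019], [0.856, 0.022, 0.022]])]
```

View pics/w2.png

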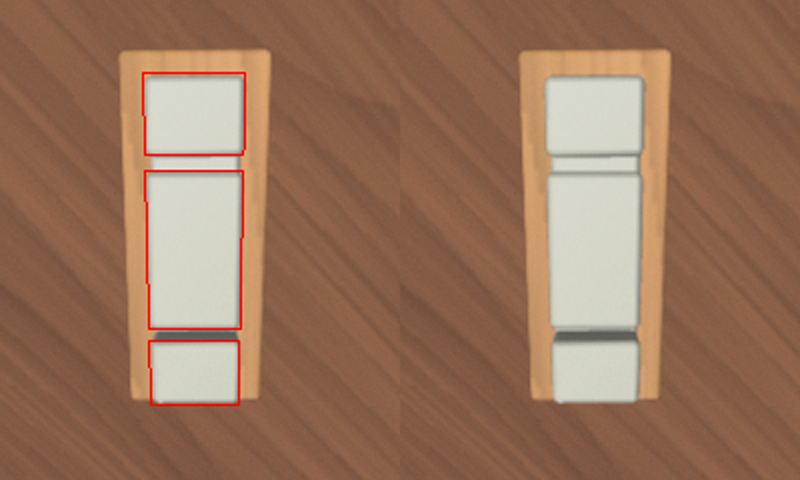

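Both stones sit inside the model outlines with even joints, and the cube hasn't moved. Handing in.

```bash
python3 -c "
from workcell import env
print(env.sign_off())"
```

```text
the job is handed in; nothing more can be done
None
```

The second course is finished. The full-length stone lies over the joint between the two stones below, and the half-length stone fills the bare end. I handed in at about 19 s of the 51 s allowed, with the gripper open and well clear of the wall.

- **Fit:** in the last wrist picture both laid stones match the model's outlines to about 1 mm. They follow the line of the wall, with even joints of about 6 mm and the end flush.
- **Height:** each stone met the course below at the height I expected, with only a few newtons of contact.
- **Cube:** the scene camera's network puts it where it was at the start. The side camera's network did not report the cube in that last check.
- **Disagreements:** the scene network did not pick out the laid full-length stone and once called something at its place a cube; the side network did find the stone there, at (0.552, −0.215). I relied on the wrist picture and the model outlines for the final fit.

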